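Tighten the water filter's cap with the torque key

ROBOT

A 6-joint arm with a two-finger parallel gripper is mounted at the origin on a cart in front of the work surface, level with it; the furniture and walls round the work are solid. World frame = base frame: x ahead of the robot, y to its left, z up, the work surface at z = 0. Lengths are in m, angles in degrees, forces in N, time in s.
With the tool pointing down it reaches from about 0.4 to 0.825 m from the base axis. Payload 7 kg.
Tool frame: the origin (TCP) lies on the centre line of the jaws, within the pads' length; the fingertips stand 14 mm ahead of it and the grasp point (between the pads) lies 5 mm behind it; z points along the fingers, y is the line along which they close (so a half turn about z gives the same grasp; the last joint's range is limited). The gripper opens to 88 mm and grips with 3 to 60 N. Pads are 19 mm wide; open, the fingers measure 130 mm over their backs; the gripper's body (78 mm by 193 mm) begins 47 mm behind the grasp point.
Start: joints at [-50.013, 20.546, 0.682, 0, -70.136, -16.507], TCP at [0.269, -0.619, 0.241] pointing down, gripper open.
Joint ranges: [-176.03, 176.03], [-82.01, 121.73], [-58.28, 71.71], [-173.87, 95.51], [-174.79, -0.11], [-173.66, 173.66]. Speed limits (degrees/s): [136.94, 136.94, 172.46, 180, 180, 180].

INTERFACE

Orientations are given as [roll, pitch, yaw] about the fixed x, y, z axes, in that order (R = Rz(yaw) Ry(pitch) Rx(roll)).
In Python, from plant import r gives the robot as it stands.
- The arm moves only by the tool send_rows, never from a script. Its argument "steps" is a list of rows, each an object with "dp": the shift along the tool's x, y, z in mm, a list of three; "roll": the turn about the tool's z in rad; "jaw": the opening in per cent of the stroke, from 0 (shut) to 100 (fully open). In form: [{"dp": [tx, ty, tz], "roll": roll, "jaw": jaw}, ...]. A call has 1 to 5 rows; each row is the pose to reach, as a shift and turn from the pose commanded when the call began, along the tool's axes at that moment; what a row does not reach only later rows make up. A row lasts 1/8 s, in which the tool goes at most 62.5 mm and 10.7 degrees, less where a joint would pass 70% of its speed; a pose out of reach is approached as far as the arm can. A call with a gripper value outside its range is refused whole. The fingers move at their own pace and stop on an object; "newtons" is the grip in N (left out, the last holds). Time passes only in rows, so rows that repeat a pose let the fingers close. It gives the time, the measured TCP pose, the force, the opening and the grip force at its end, in the units of the state.
- r.get_state(): the state, without advancing time (a new reading comes with each control period).
- r.capture(name): name is "side" or "top" or "wrist"; returns a dict with "image" (384x512x3 uint8, blue, green, red), "K" (3x3 intrinsics, pixels), "dist" ([k1, k2, p1, p2, k3] as OpenCV has them; the pictures are not rectified), "rvec" (rotation vector, rad) and "tvec" (3), from world to camera coordinates, as OpenCV has them. Camera axes: x right, y down, z forward; pixel columns grow to the right and rows downward; lengths in m; the calibration is good to about 2 mm. A picture is of the moment at which its call begins. There is no depth.
- r.close_job(): hands the job in; it is judged then, once.
The state is a dict: "time_s": time; "joints": joint angles; "qd": joint speeds; "joint_torque": joint torques, N m; "tcp_pos": TCP position; "eef_rot": TCP orientation; "contact_force": force on the tool from outside, world axes, zero at the start; "moment": the same for the moment, N m; "gripper_width": finger opening in m; "gripper_force": force on a finger pad.
Only numpy, scipy, OpenCV 4.12 (cv2) and the standard library are available. Lean on these libraries where they do the work, as an engineer would, in place of code of your own. Each camera call takes 0.05 s, during which the arm holds its last target. There are 200 camera calls.

TASK

Take the orange-handled torque key from the chopping board, set it down over the white rib on the water filter's blue cap, and turn it clockwise until the cap is home and the handle slips on its clutch; stop as soon as it slips. Then take the key off without loosening the cap and stand it upright on the board again, leaving the other things where they are.

Things in the scene. Friction and masses are not known exactly. Their poses are not given: they have to be found in the camera images.
- cap_top (a point): Centre of the top face of the water filter's blue round cap, 88 mm across, about 130 mm above the worktop; z up, x along the rib. The cap screws down clockwise seen from above, stiffly (about 0.07 N m), sinking 1 mm per radian until it meets its seat and stops dead. How far it has to go (about 0.3 to 1.1 rad) differs each time. Anticlockwise it comes loose as easily.
- cap_rib (a point): Centre of the white rib standing on the cap's top face, half-way up (6 mm above cap_top). The rib is 40 mm long (along x, through the cap's centre), 10 mm wide (y) and 13 mm high, with a rounded top and ends. Its direction differs each time; it turns with the cap.
- filter_foot (a point): Centre of the water filter's underside, on the worktop: an upright white canister 86 mm across on a grey foot 120 mm across, fixed to the worktop, with a short steel spout reaching 78 mm out along -x at 16 to 50 mm height. Its collar is 96 mm across and ends 115 mm up. The cap's top face is 129 to 130.4 mm above this point.
- key_bar (a point): Centre of the orange handle bar of the torque key, a loose tool of about 0.2 kg, 72 mm tall, standing on its foot. The bar is 76 mm long (x), 16 mm wide (y), 22 mm high (z); this point lies 61 mm above the key's underside. Under the bar are a stem 22 mm across and a black disc 49 mm across, which turn with it.
- key_foot (a point): Centre of the underside of the key's grey foot: a disc 56 mm across on two cheeks. Between the cheeks a slot 14 mm wide and 15 mm deep, open at both ends, runs along x. It fits over the cap's rib either way round, with 2 mm to spare each side (about 0.1 rad of play each way); the cheeks then rest on the cap's face.
- key_clutch (a point): Centre of the key's clutch, between foot and black disc, 30 mm above the underside; its axes are the handle's. Clockwise the handle carries the foot along until the torque reaches about 0.4 N m, then it slips smoothly (held still, 0.25 to 0.4 remains). It never slips anticlockwise. White marks on disc and foot line up, and bar and slot are parallel, until it slips; the slip is the angle between them.
- board: Wooden chopping board, 240 (x) x 340 (y) x 21 mm, fixed, lying flat; origin at the centre of its underside, its top 21 mm above.
- glass: Bystander: a loose clear tumbler, 81 mm across, 93 mm high; origin at the centre of its underside.
- cup: Bystander: a loose small patterned espresso cup, 60 x 83 x 52 mm with its handle; origin at the centre of its underside.
- honey: Bystander: a loose honey jar, 71 mm across, 110 mm high; origin at the centre of its underside.

How it is judged:
By the outcome, as a careful person would: the job done as asked, in the order asked, and still so for the second after the job is handed in, with the robot touching nothing.
It also fails if it takes over 56 s, if anything falls off the work surface, if the arm or the gripper's body presses on something with over 40 N, if the wrist force passes 120 N, or if a joint passes its speed limit or range.

## Working session

There is one attempt and no reset: what is moved stays moved. The work goes in short steps, Python scripts to look and compute and a tool call to move; the robot and the scene stay as the last step left them, time stands still between calls to the robot, and variables do not carry over. Pictures are saved under pics/ and viewed, at most 10 in all, crops included, and the job is handed in when it is done.

Besides the shell and the picture viewer there is one more tool, called as name(argument=value, ...) on one line, values as JSON. send_rows: Moves the arm, as the interface text tells. Its arguments: {"type":"object","properties":{"steps":{"type":"array","items":{"type":"object","properties":{"dp":{"type":"array","items":{"type":"number"}},"roll":{"type":"number"},"jaw":{"type":"number"}}}},"newtons":{"type":"number"}},"required":["steps"]}

```bash
mkdir -p pics; ls
cat > h.py <<'E'
import numpy as np, cv2
from plant import r
def cap(n,f=None):
    c=r.capture(n)
    if f: cv2.imwrite('pics/'+f,c['image'])
    return c
def ray(c,uv):
    R=cv2.Rodrigues(np.array(c['rvec'],float))[0];t=np.array(c['tvec'],float).reshape(3)
    p=cv2.undistortPoints(np.array(uv,float).reshape(-1,1,2),np.array(c['K'],float),np.array(c['dist'],float)).reshape(-1,2)
    d=np.c_[p,np.ones(len(p))]@R
    return -R.T@t,d
def onz(c,uv,z):
    o,d=ray(c,uv); return o+d*((z-o[2])/d[:,2])[:,None]
E
python3 - <<'E'
from h import *
a=cap('top','top0.png');b=cap('side','side0.png')
cv2.imwrite('pics/a0.png',np.hstack([a['image'],b['image']])[:, :])
for c in(a,b): print(ray(c,[[256,192]]))
print(r.get_state())
E
```

```text
pics
(array([0.50768524, 0.06536259, 1.23844706]), array([[ 0.10307768,  0.00136688, -0.99470489]]))
(array([0.49034141, 0.6942549 , 0.65130272]), array([[ 0.17553209, -0.71752171, -0.67433387]]))
{'time_s': 0.1, 'joints': array([-5.00128809e+01,  2.05879074e+01,  6.39703866e-01, -1.89669511e-02,
       -7.01370249e+01, -1.65062678e+01]), 'qd': array([ 0.03314301, -0.17348532,  0.11900665,  0.03771078, -0.0411345 ,
        0.00603612]), 'joint_torque': array([-1.32976253e-03, -5.84163773e+01,  2.93752724e+01,  7.01558366e+00,
        1.01398284e-02, -7.85833572e-05]), 'tcp_pos': array([ 0.26875652, -0.61872924,  0.23971117]), 'eef_rot': array([ 1.79913217e+02, -7.12120394e-03, -1.56525601e+02]), 'contact_force': array([-1.00522529, -0.22630174, -0.18440167]), 'moment': array([-0.00179523,  0.01755249,  0.00920069]), 'gripper_force': 0.0, 'gripper_width': 0.08796251450301215}
```

View pics/top0.png

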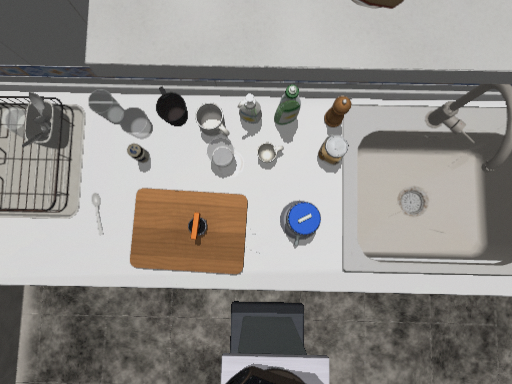

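View pics/side0.png

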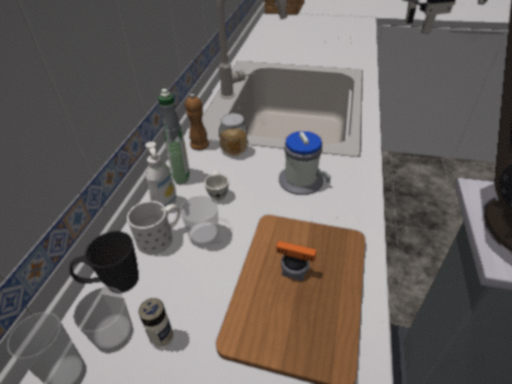

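The top view shows the orange bar at about (196,226) on the board and the blue cap with its white rib at (304,218). The side view shows the same bar at (296,250) and cap at (303,143).

```bash
cat >> h.py <<'E'
def blob(c,kind,box=None):
    h=cv2.cvtColor(c['image'],cv2.COLOR_BGR2HSV)
    lo,hi={'orange':((3,190,120),(14,255,255)),'blue':((105,150,60),(130,255,255))}[kind]
    m=cv2.inRange(h,lo,hi)
    if box: k=np.zeros_like(m);k[box[1]:box[3],box[0]:box[2]]=255;m&=k
    cs=cv2.findContours(m,cv2.RETR_EXTERNAL,cv2.CHAIN_APPROX_NONE)[0]
    return max(cs,key=cv2.contourArea)
def rect(c,cnt,z):
    P=onz(c,cnt.reshape(-1,2),z)[:,:2]
    rc=cv2.minAreaRect((P*1000).astype(np.float32))
    b=cv2.boxPoints(rc);e=max((b[1]-b[0],b[2]-b[1]),key=np.linalg.norm)
    return np.array(rc[0]),rc[1],np.degrees(np.arctan2(e[1],e[0]))%180
def rib(c,z=.142):
    bl=blob(c,'blue');hull=cv2.convexHull(bl)
    m=np.zeros(c['image'].shape[:2],np.uint8);cv2.drawContours(m,[hull],-1,255,-1)
    m=cv2.erode(m,np.ones((3,3)));h=cv2.cvtColor(c['image'],cv2.COLOR_BGR2HSV)
    w=cv2.inRange(h,(0,0,130),(180,110,255))&m
    cs=cv2.findContours(w,cv2.RETR_EXTERNAL,cv2.CHAIN_APPROX_NONE)[0]
    return hull,max(cs,key=cv2.contourArea)
E
python3 - <<'E'
from h import *
a=cap('top')
print(rect(a,blob(a,'orange',(130,185,250,275)),.093))
h,w=rib(a);print('cap',rect(a,h,.128),'rib',rect(a,w,.142))
E
```

```text
(array([499.16275024, 247.75428772]), (8.40883731842041, 2.610683259263169e-05), np.float32(2.2413263))
cap (array([552.59332275, -66.49368286]), (85.14192962646484, 82.44124603271484), np.float32(0.6680153)) rib (array([553.72924805, -65.89935303]), (9.641278266906738, 39.0470085144043), np.float32(117.61699))
```

Run:
```python
from h import *
for n,p in(('top0',(196,226)),('side0',(296,250)),('top0',(170,210)),('side0',(320,300))):
    im=cv2.imread(f'pics/{n}.png');h=cv2.cvtColor(im,cv2.COLOR_BGR2HSV);print(h[p[1]-1:p[1]+2,p[0]-1:p[0]+2].reshape(-1,3).tolist())
```

```text
[[13, 183, 220], [13, 175, 222], [11, 198, 192], [13, 181, 222], [14, 173, 222], [11, 201, 166], [13, 181, 222], [13, 177, 221], [11, 203, 133]]
[[10, 192, 190], [11, 192, 193], [10, 193, 194], [10, 194, 171], [10, 192, 179], [10, 192, 182], [11, 194, 141], [10, 192, 149], [11, 194, 154]]
[[14, 143, 161], [14, 142, 162], [14, 142, 162], [14, 142, 158], [14, 141, 159], [14, 144, 156], [14, 145, 153], [14, 140, 153], [14, 144, 150]]
[[14, 142, 111], [13, 143, 114], [13, 139, 119], [14, 145, 114], [13, 139, 117], [13, 139, 119], [14, 139, 117], [13, 140, 118], [14, 140, 120]]
```

```bash
sed -i 's/(3,190,120),(14,255,255)/(3,162,100),(18,255,255)/' h.py
python3 - <<'E'
from h import *
a=cap('top')
print(rect(a,blob(a,'orange',(130,185,250,275)),.09))
s=r.get_state();print(s['tcp_pos'],s['eef_rot'])
E
```

```text
(array([527.78601074, 238.95785522]), (15.249645233154297, 76.95338439941406), np.float32(173.95605))
[ 0.26881335 -0.61886474  0.23996899] [ 1.79939138e+02 -6.90949075e-03 -1.56521442e+02]
```

```bash
cat >> h.py <<'E'
from scipy.spatial.transform import Rotation as Ro
def go(x,y,z,yaw):
    s=r.get_state();R=Ro.from_euler('xyz',s['eef_rot'],degrees=True).as_matrix()
    d=R.T@(np.array([x,y,z])-s['tcp_pos']*1000)
    yv=(s['eef_rot'][2]-yaw+180)%360-180
    print('tcp',(s['tcp_pos']*1000).round(1),s['eef_rot'].round(2),'q',s['joints'].round(1),'t',s['time_s'])
    print('F',s['contact_force'].round(1),'M',s['moment'].round(2),'w',round(s['gripper_width'],4),s['gripper_force'])
    print('dp',d.round(1),'roll',round(np.radians(yv),3),yv.round(1))
E
python3 -c "
from h import *
go(528,239,240,-6)"
```

```text
tcp [ 268.8 -618.9  240. ] [ 1.7994e+02 -1.0000e-02 -1.5652e+02] q [-50.   20.6   0.7  -0.  -70.1 -16.5] t 0.2
F [-0.5 -0.5  0.6] M [-0.06  0.06  0.03] w 0.0879 0.0
dp [-5.795e+02  6.836e+02  6.000e-01] roll -2.627 -150.5
```

send_rows(steps=[{"dp": [-36, 43, 0], "roll": -0.164, "jaw": 100}, {"dp": [-72, 86, 0], "roll": -0.328, "jaw": 100}, {"dp": [-108, 129, 0], "roll": -0.492, "jaw": 100}, {"dp": [-144, 172, 0], "roll": -0.656, "jaw": 100}, {"dp": [-180, 215, 0], "roll": -0.82, "jaw": 100}])

```text
time_s: 0.82
tcp_pos: [0.3485, -0.3485, 0.2406]
eef_rot: [-180.0, 0.0, -109.2]
contact_force: [0.4, 0.5, 1.1]
gripper_width: 0.0874
gripper_force: 0.0
```

```bash
python3 -c "
from h import *
go(528,239,240,-6)"
```

```text
tcp [ 348.5 -348.5  240.6] [-179.98    0.   -109.24] q [-22.1   3.2 -21.7  -0.  -65.1   2.9] t 0.825
F [0.4 0.5 1.1] M [ 0.08 -0.11  0.02] w 0.0874 0.0
dp [-6.139e+02  2.420e+01  6.000e-01] roll -1.802 -103.2
```

send_rows(steps=[{"dp": [-56, 2, 0], "roll": -0.17, "jaw": 100}, {"dp": [-112, 4, 0], "roll": -0.34, "jaw": 100}, {"dp": [-168, 7, 0], "roll": -0.51, "jaw": 100}, {"dp": [-224, 9, 0], "roll": -0.68, "jaw": 100}, {"dp": [-280, 11, 0], "roll": -0.85, "jaw": 100}])

```text
time_s: 1.45
tcp_pos: [0.4318, -0.0808, 0.2409]
eef_rot: [-179.9, -0.0, -60.5]
contact_force: [2.0, 0.1, -0.8]
gripper_width: 0.0877
gripper_force: 0.0
```

```bash
python3 -c "
from h import *
go(528,239,240,-6)"
```

```text
tcp [431.8 -80.8 240.9] [-1.7994e+02 -1.0000e-02 -6.0500e+01] q [ 15.3  -2.5 -27.3   0.  -65.1  14.2] t 1.45
F [ 2.   0.1 -0.8] M [-0.06 -0.03  0.05] w 0.0877 0.0
dp [-230.9 -241.2    1.1] roll -0.951 -54.5
```

send_rows(steps=[{"dp": [-38, -40, 0], "roll": -0.16, "jaw": 100}, {"dp": [-77, -80, 0], "roll": -0.32, "jaw": 100}, {"dp": [-115, -120, 0], "roll": -0.48, "jaw": 100}, {"dp": [-154, -160, 0], "roll": -0.64, "jaw": 100}, {"dp": [-192, -200, 0], "roll": -0.8, "jaw": 100}])

```text
time_s: 2.08
tcp_pos: [0.5129, 0.1844, 0.2407]
eef_rot: [-180.0, -0.0, -14.7]
contact_force: [0.5, -0.6, 0.4]
gripper_width: 0.0879
gripper_force: 0.0
```

```bash
python3 -c "
from h import *
go(528,239,240,-6)"
```

```text
tcp [512.9 184.4 240.7] [-1.7999e+02 -1.0000e-02 -1.4670e+01] q [ 40.4   8.3 -15.8   0.  -65.9  34.9] t 2.075
F [ 0.5 -0.6  0.4] M [-0.11  0.   -0.04] w 0.0879 0.0
dp [  0.8 -56.7   0.7] roll -0.151 -8.7
```

send_rows(steps=[{"dp": [0, -30, 20], "roll": -0.08, "jaw": 100}, {"dp": [1, -57, 40], "roll": -0.151, "jaw": 100}, {"dp": [1, -57, 60], "roll": -0.151, "jaw": 100}, {"dp": [1, -57, 60], "roll": -0.151, "jaw": 100}])

```text
time_s: 2.58
tcp_pos: [0.5274, 0.2368, 0.1788]
eef_rot: [179.8, 0.2, -6.3]
contact_force: [-0.3, -0.5, 0.0]
gripper_width: 0.0873
gripper_force: 0.0
```

Run:
```python
from h import *
w=cap('wrist','w1.png');a=cap('side')
cn=blob(w,'orange');print('px',cv2.boundingRect(cn))
for z in (.093,):print(rect(w,cn,z))
go(528,239,88,-6)
```

```text
px (81, 168, 141, 82)
(array([528.84143066, 321.03448486]), (47.5882453918457, 123.43425750732422), np.float32(100.24712))
tcp [528.6 237.2 181.1] [ 1.7999e+02 -2.0000e-02 -6.3500e+00] q [ 43.5  14.2 -16.5   0.  -59.3  40.1] t 2.675
F [-0.2 -0.8  0.3] M [-0.09  0.13  0.  ] w 0.0875 0.0
dp [-0.8 -1.8 93.1] roll -0.006 -0.4
```

View pics/w1.png

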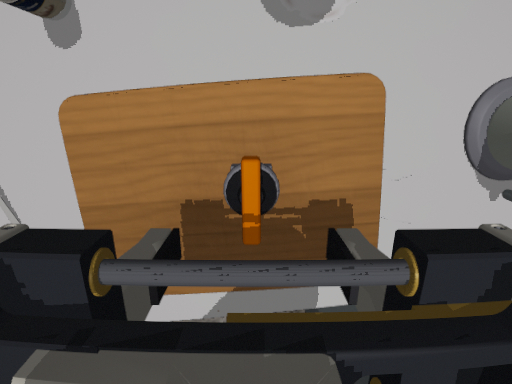

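The wrist view shows the bar between the open fingers at columns 242–260, rows 157–244, and the shadowed board fooled the mask. I'll mask it more tightly.

Run:
```python
from h import *
c=cap('wrist');h=cv2.cvtColor(c['image'],cv2.COLOR_BGR2HSV)
print(h[180,[246,250,255]].tolist(),h[222,[246,250,255]].tolist(),h[236,[246,250,255]].tolist(),h[240,210].tolist(),h[140,250].tolist())
m=cv2.inRange(h,(3,200,185),(18,255,255));n,l,s,ce=cv2.connectedComponentsWithStats(m);k=1+s[1:,4].argmax();print(s[k])
cn=max(cv2.findContours((l==k).astype(np.uint8),0,1)[0],key=len);print(rect(c,cn,.093))
for v in range(155,250,5):
    x=np.where(l[v]==k)[0]
    if len(x):print(v,x.min(),x.max(),onz(c,[[x.min()-.5,v],[x.max()+.5,v]],.093)[:,:2].mean(0).round(4))
```

```text
[[17, 255, 192], [16, 255, 192], [16, 255, 192]] [[15, 255, 125], [15, 255, 126], [15, 255, 172]] [[15, 255, 124], [15, 255, 124], [15, 253, 125]] [15, 163, 78] [15, 160, 137]
[245 163  13  51 647]
(array([542.51177979, 238.72247314]), (10.021235466003418, 42.62942886352539), np.float32(173.93541))
165 245 257 [0.5621 0.2365]
170 245 257 [0.558  0.2369]
175 245 257 [0.5539 0.2374]
180 245 257 [0.5497 0.2378]
185 245 257 [0.5455 0.2383]
190 245 257 [0.5413 0.2388]
195 245 257 [0.5371 0.2393]
200 245 257 [0.5327 0.2397]
205 246 257 [0.5283 0.2398]
210 246 257 [0.5239 0.2403]
```

send_rows(steps=[{"dp": [-0.5, -3, 40], "roll": -0.005, "jaw": 100}, {"dp": [-0.5, -3, 75], "roll": -0.005, "jaw": 100}, {"dp": [-0.5, -3, 93], "roll": -0.005, "jaw": 100}, {"dp": [-0.5, -3, 93], "roll": -0.005, "jaw": 50}, {"dp": [-0.5, -3, 93], "roll": -0.005, "jaw": 30}], newtons=20)

```text
time_s: 3.35
tcp_pos: [0.5291, 0.2408, 0.0892]
eef_rot: [-179.9, -0.1, -6.1]
contact_force: [0.4, 0.4, -0.2]
gripper_width: 0.073
gripper_force: 0.0
```

send_rows(steps=[{"dp": [0, 0, 0], "roll": 0, "jaw": 0}, {"dp": [0, 0, 0], "roll": 0, "jaw": 0}, {"dp": [0, 0, 0], "roll": 0, "jaw": 0}, {"dp": [0, 0, 0], "roll": 0, "jaw": 0}, {"dp": [0, 0, 0], "roll": 0, "jaw": 0}], newtons=55)

```text
time_s: 3.98
tcp_pos: [0.5282, 0.2403, 0.0875]
eef_rot: [180.0, 0.0, -6.1]
contact_force: [-0.7, -0.5, -0.1]
gripper_width: 0.023
gripper_force: 0.0
```

Run:
```python
from h import *
go(528,240,240,-6)
```

```text
tcp [528.2 240.3  87.5] [180.     0.    -6.06] q [ 43.8  20.  -22.4   0.  -47.6  40.2] t 3.975
F [-0.7 -0.5 -0.1] M [-0.07  0.15 -0.05] w 0.023 0.0
dp [  -0.2    0.3 -152.5] roll -0.001 -0.1
```

send_rows(steps=[{"dp": [0, 0, 0], "roll": 0, "jaw": 0}, {"dp": [0, 0, 0], "roll": 0, "jaw": 0}, {"dp": [0, 0, 0], "roll": 0, "jaw": 0}])

```text
time_s: 4.35
tcp_pos: [0.5282, 0.2402, 0.0875]
eef_rot: [180.0, 0.0, -6.1]
contact_force: [0.1, -0.2, 1.0]
gripper_width: 0.0157
gripper_force: 55.3
```

send_rows(steps=[{"dp": [0, 0, -10], "roll": 0, "jaw": 0}, {"dp": [0, 0, -40], "roll": 0, "jaw": 0}, {"dp": [0, 0, -80], "roll": 0, "jaw": 0}, {"dp": [0, 0, -120], "roll": 0, "jaw": 0}, {"dp": [0, 0, -152], "roll": 0, "jaw": 0}])

```text
time_s: 4.97
tcp_pos: [0.5284, 0.2405, 0.242]
eef_rot: [-179.9, -0.1, -6.1]
contact_force: [0.2, 0.3, -1.7]
gripper_width: 0.0157
gripper_force: 55.3
```

Run:
```python
from h import *
go(553.7,-66,240,-62.4)
```

```text
tcp [528.4 240.5 242. ] [-1.7992e+02 -7.0000e-02 -6.0600e+00] q [ 43.8  11.6 -11.5   0.  -66.8  40.2] t 4.975
F [ 0.2  0.3 -1.7] M [-0.02  0.07  0.02] w 0.0157 55.32129260545503
dp [ 57.5 302.1   1.7] roll 0.983 56.3
```

send_rows(steps=[{"dp": [0, 35, 0], "roll": 0.17, "jaw": 0}, {"dp": [1, 80, 0], "roll": 0.34, "jaw": 0}, {"dp": [1, 125, 0], "roll": 0.51, "jaw": 0}, {"dp": [2, 170, 0], "roll": 0.68, "jaw": 0}, {"dp": [2, 205, 0], "roll": 0.85, "jaw": 0}])

```text
time_s: 5.6
tcp_pos: [0.5081, 0.0348, 0.2402]
eef_rot: [-180.0, 0.0, -55.1]
contact_force: [0.4, -0.2, -2.2]
gripper_width: 0.0158
gripper_force: 55.3
```

Run:
```python
from h import *
go(507,22,240,-62.4)
```

```text
tcp [508.1  34.8 240.2] [-179.95    0.    -55.11] q [ 26.    4.8 -19.9  -0.  -65.2   8.9] t 5.6
F [ 0.4 -0.2 -2.2] M [-0.06  0.07 -0.02] w 0.0158 55.31811329594689
dp [9.8 8.2 0.2] roll 0.127 7.3
```

send_rows(steps=[{"dp": [5, 5, 0], "roll": 0.08, "jaw": 0}, {"dp": [10, 8, 0], "roll": 0.127, "jaw": 0}, {"dp": [10, 8, 0], "roll": 0.127, "jaw": 0}])

```text
time_s: 5.98
tcp_pos: [0.5079, 0.0235, 0.2398]
eef_rot: [-180.0, 0.0, -62.0]
contact_force: [0.5, -0.4, -0.6]
gripper_width: 0.0151
gripper_force: 55.3
```

Run:
```python
from h import *
w=cap('wrist','w2.png')
h,b=rib(w);print(cv2.boundingRect(h),cv2.boundingRect(b))
print('cap',rect(w,h,.1295),'rib',rect(w,b,.14))
a=cap('top');h,b=rib(a);print('cap',rect(a,h,.1295),'rib',rect(a,b,.14))
go(553.7,-66,240,-62.4)
```

```text
(202, 21, 108, 113) (250, 51, 13, 53)
cap (array([553.61749268, -65.27004242]), (87.78417205810547, 87.71378326416016), np.float32(36.897778)) rib (array([553.75354004, -65.63751221]), (9.2971773147583, 39.093563079833984), np.float32(117.927444))Traceback (most recent call last):
  File "<stdin>", line 5, in <module>
  File "h.py", line 32, in rib
    return hull,max(cs,key=cv2.contourArea)
                ~~~^^^^^^^^^^^^^^^^^^^^^^^^
ValueError: max() iterable argument is empty
```

View pics/w2.png

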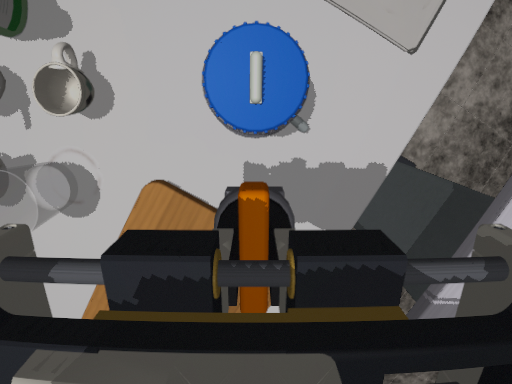

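The wrist view shows the cap at (256,77) with its white rib at (256,77), lined up with the held bar at columns 240–269, rows 182–315.

Run:
```python
from h import *
w=cap('wrist');s=r.get_state();z=s['tcp_pos'][2]+.0055
R=Ro.from_euler('xyz',s['eef_rot'],degrees=True).as_matrix()
h=cv2.cvtColor(w['image'],cv2.COLOR_BGR2HSV);m=cv2.inRange(h,(3,200,60),(20,255,255))
for v in range(176,325,6):
    x=np.where(m[v,225:285])[0]+225
    if len(x):
        P=(onz(w,[[x.min()-.5,v],[x.max()+.5,v]],z)-s['tcp_pos'])@R*1000;print(v,x.min(),x.max(),P[:,:2].round(1).tolist())
go(553.7,-65.5,230,-62.1)
```

```text
182 246 261 [[41.3, -4.4], [41.3, 3.4]]
188 240 267 [[38.3, -7.4], [38.3, 6.3]]
194 238 268 [[35.3, -8.4], [35.3, 6.9]]
200 238 268 [[32.2, -8.4], [32.2, 6.9]]
206 238 268 [[29.0, -8.5], [29.0, 7.0]]
212 238 268 [[25.9, -8.5], [25.9, 7.0]]
218 239 268 [[22.6, -8.1], [22.7, 7.1]]
224 239 268 [[19.4, -8.1], [19.4, 7.1]]
230 239 268 [[16.1, -8.1], [16.1, 7.2]]
236 239 268 [[12.7, -8.2], [12.8, 7.2]]
242 239 268 [[9.4, -8.2], [9.4, 7.3]]
248 239 268 [[5.9, -8.3], [5.9, 7.4]]
254 239 268 [[2.4, -8.3], [2.4, 7.4]]
290 240 267 [[-19.7, -8.1], [-19.7, 7.3]]
296 240 267 [[-23.6, -8.2], [-23.6, 7.3]]
302 240 267 [[-27.6, -8.2], [-27.6, 7.4]]
308 240 266 [[-31.6, -8.3], [-31.6, 6.9]]
tcp [507.9  23.9 239.6] [180.     0.   -61.95] q [ 24.9   4.8 -20.   -0.  -65.2   3.2] t 6.125
F [ 0.3  0.4 -1.9] M [ 0.01  0.15 -0.04] w 0.0157 55.32779483177251
dp [100.5   1.7   9.6] roll 0.003 0.2
```

send_rows(steps=[{"dp": [35, 1, 0], "roll": 0.003, "jaw": 0}, {"dp": [80, 2, 0], "roll": 0.003, "jaw": 0}, {"dp": [99, 2, 5], "roll": 0.003, "jaw": 0}, {"dp": [99, 2, 18], "roll": 0.003, "jaw": 0}, {"dp": [99, 2, 18], "roll": 0.003, "jaw": 0}])

```text
time_s: 6.75
tcp_pos: [0.5513, -0.0644, 0.2199]
eef_rot: [179.8, 0.1, -62.2]
contact_force: [1.2, 0.6, -1.6]
gripper_width: 0.0159
gripper_force: 55.3
```

Run:
```python
from h import *
a=cap('side','s2.png');b=cap('wrist')
im=cv2.resize(a['image'][80:240,200:400],None,fx=3,fy=3,interpolation=cv2.INTER_CUBIC);cv2.imwrite('pics/s2c.png',im)
go(553.7,-65.5,197,-62.1)
```

```text
tcp [552.1 -64.2 221.4] [ 1.7997e+02  1.0000e-02 -6.2150e+01] q [ 13.6  10.2 -16.1  -0.  -63.7  14.3] t 6.85
F [ 0.8  0.  -1.4] M [-0.03  0.13 -0.02] w 0.0158 55.34057429934819
dp [ 1.9 -0.8 24.4] roll -0.001 -0.0
```

View pics/s2c.png

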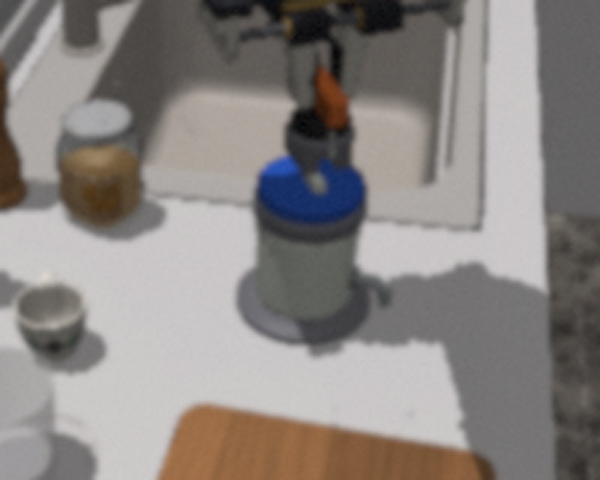

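The side crop shows the key just above the cap, with the slot above the rib at crop (318,180). Lowering.

send_rows(steps=[{"dp": [0.5, -0.5, 8], "roll": 0, "jaw": 0}, {"dp": [0.5, -0.5, 14], "roll": 0, "jaw": 0}, {"dp": [0.5, -0.5, 18], "roll": 0, "jaw": 0}, {"dp": [0.5, -0.5, 18], "roll": 0, "jaw": 0}])

```text
time_s: 7.35
tcp_pos: [0.5529, -0.0651, 0.2031]
eef_rot: [180.0, 0.0, -62.2]
contact_force: [0.2, 0.1, -1.6]
gripper_width: 0.0156
gripper_force: 55.3
```

Run:
```python
from h import *
go(553.7,-65.5,197,-62.1)
```

```text
tcp [552.9 -65.1 203.1] [ 1.7996e+02  1.0000e-02 -6.2210e+01] q [ 13.4  11.1 -17.5  -0.  -61.4  14.4] t 7.35
F [ 0.2  0.1 -1.6] M [-0.03  0.14  0.03] w 0.0156 55.34004265956128
dp [ 0.7 -0.5  6.1] roll -0.002 -0.1
```

send_rows(steps=[{"dp": [0, 0, 3], "roll": 0, "jaw": 0}, {"dp": [0, 0, 5], "roll": 0, "jaw": 0}, {"dp": [0, 0, 6], "roll": 0, "jaw": 0}, {"dp": [0, 0, 6], "roll": 0, "jaw": 0}])

```text
time_s: 7.85
tcp_pos: [0.5531, -0.0652, 0.1975]
eef_rot: [180.0, 0.0, -62.2]
contact_force: [-0.7, -0.0, -1.6]
gripper_width: 0.0158
gripper_force: 55.3
```

Run:
```python
from h import *
go(553.7,-65.5,197,-62.1)
```

```text
tcp [553.1 -65.2 197.5] [179.99   0.   -62.21] q [ 13.4  11.4 -17.9   0.  -60.7  14.4] t 7.85
F [-0.7 -0.  -1.6] M [ 0.04  0.1  -0.01] w 0.0158 55.33991190211054
dp [ 0.6 -0.3  0.5] roll -0.002 -0.1
```

send_rows(steps=[{"dp": [0, 0, 0.6], "roll": 0, "jaw": 0}, {"dp": [0, 0, 1.2], "roll": 0, "jaw": 0}, {"dp": [0, 0, 1.2], "roll": 0, "jaw": 0}], newtons=60)

```text
time_s: 8.22
tcp_pos: [0.5531, -0.0651, 0.1963]
eef_rot: [180.0, 0.0, -62.2]
contact_force: [-0.6, 0.4, -1.5]
gripper_width: 0.0151
gripper_force: 60.2
```

```bash
cat > st.py <<'E'
from h import *
s=r.get_state();print(s['time_s'],(s['tcp_pos']*1000).round(1),s['eef_rot'].round(2),'F',s['contact_force'].round(1),'M',s['moment'].round(2))
E
python3 st.py
```

```text
8.225 [553.1 -65.1 196.3] [180.     0.   -62.21] F [-0.6  0.4 -1.5] M [ 0.02  0.12 -0.02]
```

send_rows(steps=[{"dp": [0, 0, 0], "roll": 0.04, "jaw": 0}, {"dp": [0, 0, 0.1], "roll": 0.08, "jaw": 0}, {"dp": [0, 0, 0.1], "roll": 0.12, "jaw": 0}, {"dp": [0, 0, 0.1], "roll": 0.15, "jaw": 0}])

```text
time_s: 8.72
tcp_pos: [0.5536, -0.0648, 0.1964]
eef_rot: [-179.9, 0.0, -70.9]
contact_force: [1.3, 2.0, -3.2]
gripper_width: 0.0155
gripper_force: 60.3
```

```bash
python3 st.py
```

```text
8.725 [553.6 -64.8 196.4] [-179.94    0.    -70.86] F [ 1.3  2.  -3.2] M [ 0.61 -0.54  0.06]
```

send_rows(steps=[{"dp": [0, 0, 0.3], "roll": 0.04, "jaw": 0}, {"dp": [0, 0, 0.6], "roll": 0.08, "jaw": 0}, {"dp": [0, 0, 0.6], "roll": 0.12, "jaw": 0}])

```text
time_s: 9.1
tcp_pos: [0.5539, -0.0648, 0.1961]
eef_rot: [-179.9, 0.0, -77.7]
contact_force: [1.3, 2.1, -0.7]
gripper_width: 0.0153
gripper_force: 60.3
```

```bash
python3 st.py; python3 -c "
from h import *
b=cap('wrist','w3.png')"
```

```text
9.1 [553.9 -64.8 196.1] [-179.9     0.    -77.75] F [ 1.3  2.1 -0.7] M [ 0.69 -0.57  0.13]
```

View pics/w3.png

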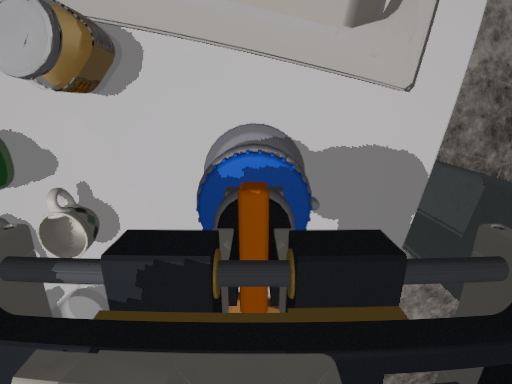

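The wrist view shows the key seated on the cap, cap centred near (254,205), with the bar at columns 240–268. Mz is only at the friction level, so I keep turning.

send_rows(steps=[{"dp": [0, 0, 0], "roll": 0.04, "jaw": 0}, {"dp": [0, 0, 0.1], "roll": 0.08, "jaw": 0}, {"dp": [0, 0, 0.1], "roll": 0.08, "jaw": 0}])

```text
time_s: 9.52
tcp_pos: [0.5539, -0.0649, 0.196]
eef_rot: [-179.9, 0.0, -82.2]
contact_force: [1.7, 2.4, -1.3]
gripper_width: 0.0157
gripper_force: 60.3
```

```bash
python3 st.py
```

```text
9.525 [553.9 -64.9 196. ] [-179.9     0.    -82.21] F [ 1.7  2.4 -1.3] M [ 0.75 -0.99  0.01]
```

send_rows(steps=[{"dp": [0, 0, 0], "roll": 0.04, "jaw": 0}, {"dp": [0, 0, 0.1], "roll": 0.08, "jaw": 0}, {"dp": [0, 0, 0.1], "roll": 0.08, "jaw": 0}])

```text
time_s: 9.9
tcp_pos: [0.5538, -0.0649, 0.1959]
eef_rot: [-179.9, 0.0, -86.8]
contact_force: [2.4, 1.6, -0.4]
gripper_width: 0.0155
gripper_force: 60.3
```

```bash
python3 st.py
```

```text
9.9 [553.8 -64.9 195.9] [-1.7991e+02  1.0000e-02 -8.6760e+01] F [ 2.4  1.6 -0.4] M [ 0.7  -1.14  0.01]
```

send_rows(steps=[{"dp": [0, 0, 0], "roll": 0.04, "jaw": 0}, {"dp": [0, 0, 0.1], "roll": 0.08, "jaw": 0}, {"dp": [0, 0, 0.1], "roll": 0.08, "jaw": 0}])

```text
time_s: 10.28
tcp_pos: [0.5536, -0.0651, 0.1957]
eef_rot: [-179.9, 0.0, -91.3]
contact_force: [2.9, 0.7, -0.4]
gripper_width: 0.0156
gripper_force: 60.4
```

```bash
python3 st.py
```

```text
10.275 [553.6 -65.1 195.7] [-179.94    0.    -91.33] F [ 2.9  0.7 -0.4] M [ 0.54 -1.21  0.06]
```

send_rows(steps=[{"dp": [0, 0, 0], "roll": 0, "jaw": 0}])

```text
time_s: 10.4
tcp_pos: [0.5535, -0.0651, 0.1956]
eef_rot: [-180.0, -0.0, -91.3]
contact_force: [3.3, 1.1, 0.5]
gripper_width: 0.0155
gripper_force: 60.4
```

```bash
python3 st.py
```

```text
10.4 [553.5 -65.1 195.6] [-179.95   -0.    -91.34] F [3.3 1.1 0.5] M [ 0.58 -1.26  0.03]
```

send_rows(steps=[{"dp": [0, 0, 0], "roll": 0.04, "jaw": 0}, {"dp": [0, 0, 0.1], "roll": 0.08, "jaw": 0}, {"dp": [0, 0, 0.1], "roll": 0.08, "jaw": 0}])

```text
time_s: 10.78
tcp_pos: [0.5542, -0.065, 0.1957]
eef_rot: [-179.9, 0.0, -96.0]
contact_force: [4.8, 2.2, -1.5]
gripper_width: 0.0155
gripper_force: 60.4
```

```bash
python3 st.py
```

```text
10.775 [554.2 -65.  195.7] [-1.7987e+02  2.0000e-02 -9.5960e+01] F [ 4.8  2.2 -1.5] M [ 0.59 -2.19  0.13]
```

send_rows(steps=[{"dp": [0, 0, 0], "roll": 0.03, "jaw": 0}, {"dp": [0, 0, 0], "roll": 0.03, "jaw": 0}])

```text
time_s: 11.02
tcp_pos: [0.5543, -0.0649, 0.1957]
eef_rot: [-179.9, 0.0, -97.6]
contact_force: [5.0, 2.0, -1.6]
gripper_width: 0.0155
gripper_force: 60.4
```

```bash
python3 st.py
```

```text
11.025 [554.3 -64.9 195.7] [-1.7987e+02  2.0000e-02 -9.7640e+01] F [ 5.   2.  -1.6] M [ 0.59 -2.25  0.43]
```

```bash
python3 st.py
python3 - <<'E'
from h import *
b=cap('wrist')['image'][140:260,190:320];a=cap('side')['image'][95:165,270:346]
cv2.imwrite('pics/m1.png',np.hstack([cv2.resize(b,(400,369),interpolation=2),cv2.resize(a,(400,369),interpolation=2)]))
E
python3 st.py
```

```text
11.025 [554.3 -64.9 195.7] [-1.7987e+02  2.0000e-02 -9.7640e+01] F [ 5.   2.  -1.6] M [ 0.59 -2.25  0.43]
11.125 [554.3 -65.  195.7] [-1.7987e+02  2.0000e-02 -9.7620e+01] F [ 5.4  0.7 -1. ] M [ 0.5  -2.22  0.37]
```

View pics/m1.png

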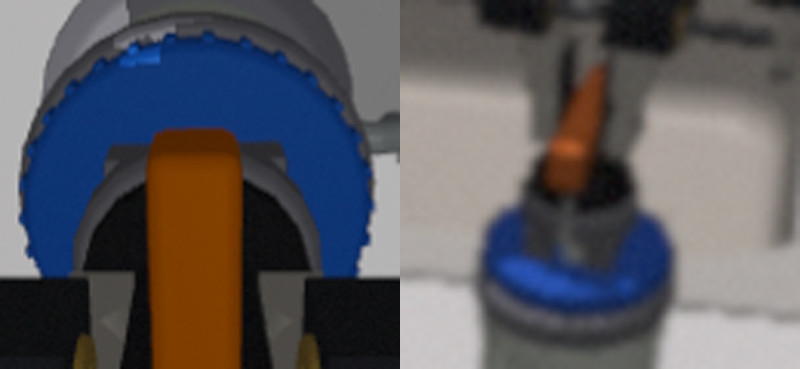

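The crop shows the bar centred at about x=193 and the foot cheeks at x=105–285, so they are still parallel. Torque has reached the clutch level, so I take one small step to see whether it levels off.

send_rows(steps=[{"dp": [0, 0, 0], "roll": 0.04, "jaw": 0}, {"dp": [0, 0, 0], "roll": 0.04, "jaw": 0}])

```text
time_s: 11.38
tcp_pos: [0.5543, -0.065, 0.1957]
eef_rot: [-179.9, 0.0, -99.9]
contact_force: [5.8, 1.6, -2.3]
gripper_width: 0.0157
gripper_force: 60.4
```

```bash
python3 st.py
python3 - <<'E'
from h import *
b=cap('wrist');cv2.imwrite('pics/w5.png',b['image'])
E
python3 st.py
```

```text
11.375 [554.3 -65.  195.7] [-1.7987e+02  2.0000e-02 -9.9940e+01] F [ 5.8  1.6 -2.3] M [ 0.5  -2.19  0.31]
11.425 [554.3 -65.  195.7] [-1.7987e+02  2.0000e-02 -9.9920e+01] F [ 5.2  1.6 -1.4] M [ 0.5  -2.21  0.34]
```

Run:
```python
from h import *
a=cv2.imread('pics/w3.png')[170:215,190:320];b=cv2.imread('pics/w5.png')[170:215,190:320]
cv2.imwrite('pics/m2.png',np.vstack([cv2.resize(x,(780,270),interpolation=2) for x in(a,b)]))
```

```text
(no output)
```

View pics/m2.png

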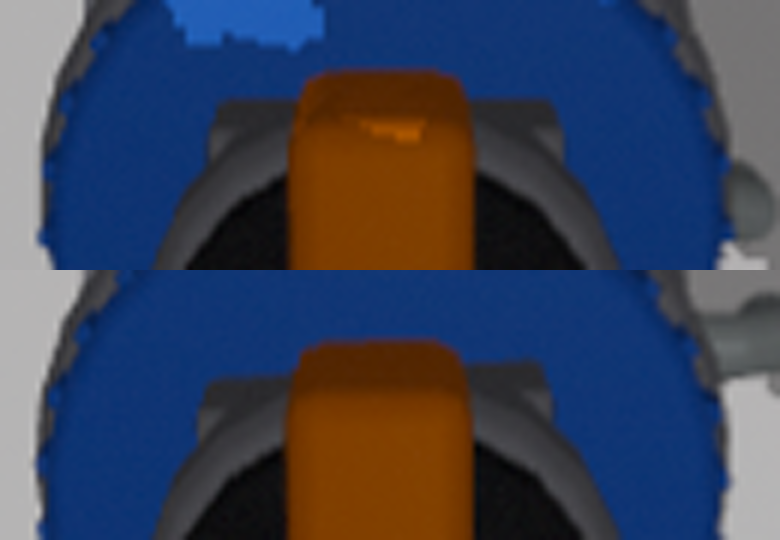

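The foot cheeks are now tilted about 3° against the bar, with the left cheek at row 380 and the right at 362. Together with the torque levelling off, that means the clutch has slipped. I'll back off within the slot play, then lift.

send_rows(steps=[{"dp": [0, 0, 0], "roll": -0.04, "jaw": 0}, {"dp": [0, 0, 0], "roll": -0.08, "jaw": 0}, {"dp": [0, 0, 0], "roll": -0.11, "jaw": 0}, {"dp": [0, 0, 0], "roll": -0.11, "jaw": 0}])

```text
time_s: 11.92
tcp_pos: [0.553, -0.0654, 0.1955]
eef_rot: [180.0, -0.0, -93.7]
contact_force: [1.3, -0.7, 2.9]
gripper_width: 0.0157
gripper_force: 60.4
```

```bash
python3 st.py
```

```text
11.925 [553.  -65.4 195.5] [ 1.80e+02 -3.00e-02 -9.37e+01] F [ 1.3 -0.7  2.9] M [-0.16 -0.55  0.  ]
```

Free of torque; lift straight up.

send_rows(steps=[{"dp": [0, 0, -3], "roll": 0, "jaw": 0}, {"dp": [0, 0, -8], "roll": 0, "jaw": 0}, {"dp": [0, 0, -15], "roll": 0, "jaw": 0}, {"dp": [0, 0, -30], "roll": 0, "jaw": 0}, {"dp": [0, 0, -48], "roll": 0, "jaw": 0}])

```text
time_s: 12.55
tcp_pos: [0.5526, -0.0652, 0.2442]
eef_rot: [179.9, -0.0, -93.7]
contact_force: [0.7, 0.5, -1.4]
gripper_width: 0.0159
gripper_force: 60.2
```

Run:
```python
from h import *
go(507.9,23.9,240,-94)
go(528,240,240,-94)
```

```text
tcp [552.6 -65.2 244.2] [ 1.7994e+02 -1.0000e-02 -9.3730e+01] q [ 13.4   9.3 -14.1  -0.  -66.7 -17.2] t 12.55
F [ 0.7  0.5 -1.4] M [ 0.03  0.01 -0.01] w 0.0159 60.239493100048094
dp [-86.   50.4   4.3] roll 0.005 0.3
tcp [552.6 -65.2 244.2] [ 1.7994e+02 -1.0000e-02 -9.3730e+01] q [ 13.4   9.3 -14.1  -0.  -66.7 -17.2] t 12.55
F [ 0.7  0.5 -1.4] M [ 0.03  0.01 -0.01] w 0.0159 60.239493100048094
dp [-303.    44.4    4.2] roll 0.005 0.3
```

send_rows(steps=[{"dp": [-30, 5, 0], "roll": 0, "jaw": 0}, {"dp": [-70, 11, 0], "roll": 0, "jaw": 0}, {"dp": [-105, 16, 0], "roll": 0, "jaw": 0}, {"dp": [-125, 19, 0], "roll": 0, "jaw": 0}])

```text
time_s: 13.05
tcp_pos: [0.542, 0.0622, 0.2442]
eef_rot: [-180.0, 0.0, -93.7]
contact_force: [-0.5, -0.5, -2.1]
gripper_width: 0.0151
gripper_force: 60.2
```

Run:
```python
from h import *
w=cap('wrist','w6.png')
h,b=rib(w)
print('cap',rect(w,h,.1295),'rib',rect(w,b,.14))
go(528,240,240,-94)
```

```text
cap (array([553.95056152, -60.26004028]), (79.46343994140625, 87.87886047363281), np.float32(175.90967)) rib (array([554.27752686, -64.75030518]), (39.16793441772461, 9.624320030212402), np.float32(89.46572))
tcp [542.1  63.5 244. ] [-1.7997e+02  4.0000e-02 -9.3650e+01] q [ 27.2   8.2 -15.4  -0.  -66.3 -30.9] t 13.1
F [-0.4  1.5 -1.5] M [ 0.33 -0.01 -0.  ] w 0.0151 60.240268752779684
dp [-175.2   25.3    4.1] roll 0.006 0.3
```

View pics/w6.png

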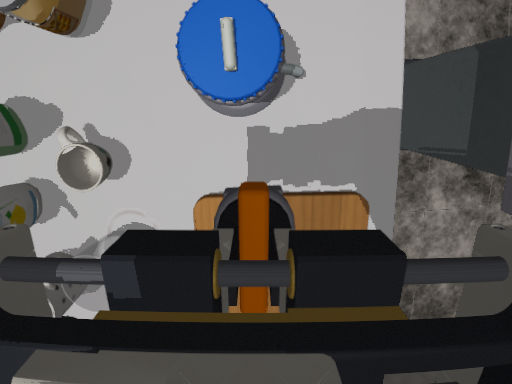

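The wrist view shows the cap at (230,47) with its rib at about -90.5°, so it turned about 0.5 rad and has not come back. Carrying the key to the board.

send_rows(steps=[{"dp": [-30, 4, 0], "roll": 0, "jaw": 0}, {"dp": [-75, 11, 0], "roll": 0, "jaw": 0}, {"dp": [-120, 17, 0], "roll": 0, "jaw": 0}, {"dp": [-155, 22, 0], "roll": 0, "jaw": 0}, {"dp": [-175, 25, 0], "roll": 0, "jaw": 0}])

```text
time_s: 13.72
tcp_pos: [0.5286, 0.2382, 0.2435]
eef_rot: [180.0, -0.0, -93.7]
contact_force: [0.6, 0.0, -1.3]
gripper_width: 0.0156
gripper_force: 60.2
```

send_rows(steps=[{"dp": [0, 0, 30], "roll": 0, "jaw": 0}, {"dp": [0, 0, 75], "roll": 0, "jaw": 0}, {"dp": [0, 0, 115], "roll": 0, "jaw": 0}, {"dp": [0, 0, 140], "roll": 0, "jaw": 0}, {"dp": [0, 0, 148], "roll": 0, "jaw": 0}])

```text
time_s: 14.35
tcp_pos: [0.5282, 0.2359, 0.0939]
eef_rot: [179.9, -0.1, -93.8]
contact_force: [0.6, -0.1, -1.1]
gripper_width: 0.0156
gripper_force: 60.2
```

send_rows(steps=[{"dp": [0, 0, 2], "roll": 0, "jaw": 0}, {"dp": [0, 0, 4], "roll": 0, "jaw": 0}, {"dp": [0, 0, 4], "roll": 0, "jaw": 0}])

```text
time_s: 14.72
tcp_pos: [0.5291, 0.2374, 0.0921]
eef_rot: [-179.9, 0.1, -93.7]
contact_force: [-0.6, -1.1, -0.9]
gripper_width: 0.0155
gripper_force: 60.2
```

Run:
```python
from h import *
go(528,240,87.5,-94)
```

```text
tcp [529.1 237.4  92.1] [-1.7994e+02  6.0000e-02 -9.3720e+01] q [ 43.5  19.6 -22.3   0.  -48.  -47.2] t 14.725
F [-0.6 -1.1 -0.9] M [-0.01  0.1  -0.01] w 0.0155 60.24007273261873
dp [-2.5  1.3  4.6] roll 0.005 0.3
```

send_rows(steps=[{"dp": [0, 0, 2], "roll": 0, "jaw": 0}, {"dp": [0, 0, 4], "roll": 0, "jaw": 0}, {"dp": [0, 0, 4.5], "roll": 0, "jaw": 0}, {"dp": [0, 0, 4.5], "roll": 0, "jaw": 0}])

```text
time_s: 15.22
tcp_pos: [0.5288, 0.2373, 0.0874]
eef_rot: [-180.0, 0.0, -93.7]
contact_force: [-3.0, -0.0, 4.8]
gripper_width: 0.0154
gripper_force: 60.3
```

```bash
python3 st.py
```

```text
15.225 [528.8 237.3  87.4] [-1.7997e+02  1.0000e-02 -9.3700e+01] F [-3.  -0.   4.8] M [-0.07  1.09 -0.05]
```

Resting on the board (+4.8 N). Release gradually.

send_rows(steps=[{"dp": [0, 0, 0], "roll": 0, "jaw": 22}, {"dp": [0, 0, 0], "roll": 0, "jaw": 30}, {"dp": [0, 0, 0], "roll": 0, "jaw": 45}, {"dp": [0, 0, 0], "roll": 0, "jaw": 55}, {"dp": [0, 0, 0], "roll": 0, "jaw": 55}])

```text
time_s: 15.85
tcp_pos: [0.5282, 0.2368, 0.0862]
eef_rot: [179.9, -0.0, -93.7]
contact_force: [0.5, 0.9, 0.5]
gripper_width: 0.0465
gripper_force: 0.0
```

send_rows(steps=[{"dp": [0, 0, -10], "roll": 0, "jaw": 60}, {"dp": [0, 0, -30], "roll": 0, "jaw": 60}, {"dp": [0, 0, -70], "roll": 0, "jaw": 60}, {"dp": [0, 0, -120], "roll": 0, "jaw": 60}, {"dp": [0, 0, -150], "roll": 0, "jaw": 60}])

```text
time_s: 16.48
tcp_pos: [0.5292, 0.2375, 0.2402]
eef_rot: [-179.9, 0.1, -93.7]
contact_force: [-0.1, 0.4, -0.8]
gripper_width: 0.0525
gripper_force: 0.0
```

```bash
python3 st.py
python3 - <<'E'
from h import *
a=cap('side','s9.png');b=cap('top','t9.png')
cv2.imwrite('pics/e.png',np.vstack([cv2.resize(a['image'][60:360,100:420],(560,525))]))
E
```

```text
16.475 [529.2 237.5 240.2] [-1.7986e+02  1.2000e-01 -9.3710e+01] F [-0.1  0.4 -0.8] M [0.09 0.07 0.04]
```

View pics/e.png

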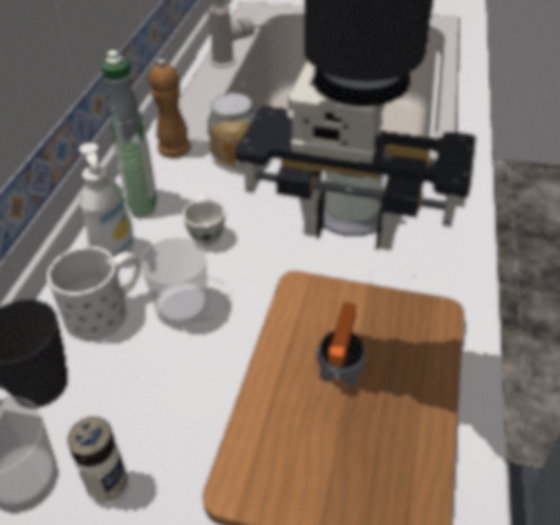

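The final view shows the key upright on the board at about (342,345), the gripper clear of it, and the other things where they were.

```bash
python3 -c "
from h import *
print(r.close_job())"
```

```text
the job is handed in; nothing more can be done
None
```

The job is handed in: the cap turned about 0.5 rad clockwise until it was home and the clutch slipped about 3°, and the key is back upright on the board with the cap still tight and the other things in place.

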